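Close a bench plate filter with its ratchet lever

TASK

Take the filter plate with the blue tab from the draining rack and set it down gently, hanging squarely on the two side rails of the bench plate filter, in the gap between the grey-tabbed plates and the sliding follower. Then work the ratchet lever back and forth to close the pack until the load needle stays in the green sector with the lever eased off, without ever running it into the red. Leave the lever swung all the way back at its rest stop, away from the plates, let go, and do not shift the red-tabbed plate, the honey jar or the beaker.

Things in the scene. Friction and masses are not known exactly. Their poses are not given: they have to be found in the camera images.
- press: bench plate filter, blue frame, about 200 x 470 x 140 mm, fixed to the bench. Origin: centre of its underside, on the bench top. The pack axis runs along its own +y at x = 0: ratchet gear housing and lever at the -y end, blue head plate at the +y end. Its -x side faces the robot.
- rails: the two flat steel side rails of the press. Origin on the pack axis, midway between them and level with their tops, 120 mm above the bench; axes as the press. They run along y, each 12 mm wide, centred 62 mm either side (112 mm clear between them). Plates hang between the rails, lugs lying on the rail tops; tabs of hung plates reach 180 mm above the bench.
- blue_plate_grip (a point): centre of the blue tab (30 wide, 10 thick, 50 mm tall) on top of the plate to hang. White plate, 0.12 to 0.2 kg, 106 wide (x), 14 thick (y), 106 mm tall, lowest 30 mm only 94 wide; lugs at the top corners reach 75 mm either side, undersides 96 mm above its bottom edge. The point is 131 mm above the bottom edge, 25 above the top edge. Hung, it is 155 mm above the bench, within 3 mm of the pack axis.
- drain_rack: grey draining rack, fixed, 150 x 150 mm; origin under its centre. The blue and the red plate stand upright on its 12 mm thick floor, 35 mm to its -y and +y side (either way round), each in a slot of posts that reach 57 mm above the bench, with 2 mm play. Lift a plate straight up by 60 mm to clear the posts.
- red_plate_grip (a point): centre of the red tab of a spare plate of the same form, in the other slot of the draining rack. Leave it.
- pack_2_grip (a point): centre of the grey tab of the nearer of two grey-tabbed plates of the same form that hang loosely by the head plate (the other is behind it, towards +y). The near face of the plate lies 7 mm to the -y side of this point. Both slide along the rails to the head plate as the pack closes.
- follower_face (a point): centre of the pressing face of the steel follower (110 x 14 x 100 mm), on the pack axis, 75 mm above the bench; its top is 123 mm above the bench, 131 at the rails. The ratchet pushes it towards +y of the press. The gap for the blue plate runs from this face to the near face of the nearer grey-tabbed plate, 48 to 78 mm wide at the start.
- lever_pivot (a point): upright axis of the ratchet wheel and lever, on top of the gear housing, 148 mm above the bench; axes as the press.
- lever_grip (a point): centre of the lever's black upright grip, a freely revolving sleeve 22 mm in diameter and 62 mm tall, 180 mm from the pivot, 178 mm above the bench; the top of the flat lever arm is 34 mm below this point. The lever swings level. Push needed square to the arm: 2 to 4 N without load, about 14 N at needle 1.35 and 19 N at 1.95.
- lever (a joint): lever angle, 0 to 1.6 rad between fixed stops. 0: rest stop, arm pointing 0.95 rad to the -y side of the press's -x direction. It grows in the driving stroke, clockwise from above, grip swinging towards the press's +y (0.95: arm along -x). It starts at 0.1 to 1.3 and stays where it is left.
- wheel: 30-tooth ratchet wheel, 80 mm across, under the lever on the pivot axis, 126 mm above the bench. The lever's pawl turns it in the driving stroke and clicks over it on the way back; a second pawl holds what is gained in whole teeth. One tooth: 0.209 rad of lever, 3.8 mm of closing. The pack closes after 50 to 70 mm, so 17 to 23 teeth are needed with the load.
- gauge (a joint): load needle, rad clockwise from above from its zero mark. Green sector 1.35 to 1.95, red from 2.35. It stays at 0 until the plates are pressed together, then rises about 1.85 per rad of lever, 0.40 per tooth (33 N of pack load). When the lever is eased off it falls back to the last tooth caught, by 0.05 to 0.55. With the lever eased off it must read green.
- dial (a point): centre of the face of the load dial, over the pack axis, an 80 mm disc, face up, 140 mm above the bench, on the crosshead behind the follower, with which it moves; white face, green and red sectors, red needle. At zero the needle points along the press's -x, 13 degrees to its -y side; at 1.8 along its +y. Axes as the press.
- honey_jar: honey jar with brass lid, 68 mm diameter, 85 mm tall; origin under its centre. Leave it.
- beaker: glass beaker, 70 mm diameter, 90 mm tall; origin under its centre. Leave it.

How it is judged (in metres and radians):
On the way, in this order (a step that is already met when the one before it is completed fails the run):
1. the blue-tabbed plate hangs on both rails between the grey-tabbed plates and the follower, square and still, before any load is on the pack (x of blue_plate_grip in the frame of press between -0.006 and 0.006 m and z of blue_plate_grip in the frame of press between 0.151 and 0.16 m and angle between blue_plate_grip's own z axis and vertical below 0.06 rad and angle between the y axis of blue_plate_grip and the y axis of press, either way round below 0.08 rad and y of blue_plate_grip in the frame of pack_2_grip below -0.011 m and y of blue_plate_grip in the frame of follower_face above 0.004 m and value of joint gauge below 0.15 rad and linear speed of blue_plate below 0.02 m/s), for 0.2 s.
2. the load needle is in the green sector (1.35 to 1.95) (value of joint gauge between 1.35 and 1.95 rad), for 0.2 s.
At the end, for the whole second after the job is handed in: Blue-tabbed plate hung square on both rails between grey-tabbed plates and follower (tab centre 151-160 mm up, within 6 mm of the pack axis, tilt under 0.06, turn under 0.08 rad), needle held between 1.35 and 1.95 rad by the ratchet, lever within 0.2 rad of its rest stop, plate at rest (all of step 2 and x of blue_plate_grip in the frame of press between -0.006 and 0.006 m and z of blue_plate_grip in the frame of press between 0.151 and 0.16 m and angle between blue_plate_grip's own z axis and vertical below 0.06 rad and angle between the y axis of blue_plate_grip and the y axis of press, either way round below 0.08 rad and y of blue_plate_grip in the frame of pack_2_grip below -0.011 m and y of blue_plate_grip in the frame of follower_face above 0.004 m and value of joint lever below 0.2 rad and linear speed of blue_plate below 0.01 m/s); the robot touches nothing.
It fails at once if the load needle runs into the red sector (2.35 rad or more) (value of joint gauge above 2.35 rad).
It fails at once if the blue-tabbed plate is pressed on the rails with over 100 N (its lugs crack) (contact force between blue_plate and rails above 100 N).
It fails at once if the red-tabbed plate, the honey jar or the beaker is moved by more than 25 mm (distance of any of red_plate_grip, honey_jar, beaker from where it was at the start of the episode above 0.025 m).
It also fails if it takes over 72 s, if anything falls off the work surface, if the arm or the gripper's body presses on something with over 40 N, if the wrist force passes 120 N, or if a joint passes its speed limit or range.

ROBOT

A 6-joint arm with a two-finger parallel gripper is mounted at the origin on the work surface. World frame = base frame: x ahead of the robot, y to its left, z up, the work surface at z = 0. Lengths are in mm, angles in rad, forces in N, time in s.
With the tool pointing down it reaches from about 400 to 925 mm from the base axis. Payload 12.5 kg.
Tool frame: the origin (TCP) lies at the very end of the fingers, on their centre line; the grasp point (between the pads) lies 19 mm behind it; z points along the fingers, y is the line along which they close (so a half turn about z gives the same grasp; the last joint's range is limited). The gripper opens to 95 mm and grips with 3 to 60 N. Pads are 20 mm wide; open, the fingers measure 119 mm over their backs; the gripper's body (75 mm by 180 mm) begins 59 mm behind the grasp point.
Start: joints at [1.09, 0.491, 1.559, -0, 1.092, -0.106], TCP at [228.789, 581.638, 214.661] pointing down, gripper open.
Joint ranges: [-3.1, 3.1], [-0.84, 2.19], [0.05, 2.79], [-1.13, 4.28], [0.06, 2.93], [-2.69, 2.69]. Speed limits (rad/s): [2.22, 2.22, 2.79, 3.14, 3.14, 3.14].

INTERFACE

Orientations are given as [roll, pitch, yaw] about the fixed x, y, z axes, in that order (R = Rz(yaw) Ry(pitch) Rx(roll)).
In Python, from cell import state, imaging, env, spot_in, mark_of gives the robot as it stands. The module is installed in compiled form; this text tells all that it offers.
- The arm moves only by the tool step_arm, never from a script. Its argument "increments" is a list of rows, each an object with "slide": the shift along the tool's x, y, z in m, a list of three; "roll": the turn about the tool's z in rad. A call has 1 to 5 rows; each row is the pose to reach, as a shift and turn from the pose commanded when the call began, along the tool's axes at that moment; what a row does not reach only later rows make up. A row lasts 1/8 s, in which the tool goes at most 62.5 mm and 10.7 degrees, less where a joint would pass 70% of its speed; a pose out of reach is approached as far as the arm can. A call with a gripper value outside its range is refused whole. "fingers" is the opening, from 0 (shut) to 1 (fully open), set as the call begins (left out, the last holds). The fingers move at their own pace and stop on an object; the grip force is fixed at half the most. Time passes only in rows, so rows that repeat a pose let the fingers close. It gives the time, the measured TCP pose, the force, the opening and the grip force at its end, in the units of the state.
- state(): the state, without advancing time (a new reading comes with each control period).
- imaging.read_camera(name): name is "side" or "top"; returns a dict with "color" (400x640x3 uint8, red, green, blue), "z_map" (400x640 float32, mm along the optical axis (not along the pixel's ray), 0 where there is no reading), "intrinsics" (3x3 intrinsics, pixels), "camera_from_world" (4x4, takes a point from world to camera coordinates). Camera axes: x right, y up, looking along -z (the intrinsics and any distortion apply to the point x, -y, -z); pixel columns grow to the right and rows downward; lengths in mm; the calibration is good to about 2 mm. A picture is of the moment at which its call begins.
- env.job_done(): hands the job in; it is judged then, once.
Trained networks look in the newest picture that a camera, given by its name, has taken for a name from the list of things; names that differ only in an ending like _2 or _b are one class to them, and where a whole thing is asked for, a point or a joint stands for the part that bears it (a point fixed in the world has none). Each returns a list of dicts, best first, with "confidence" (0 to 1); they miss things now and then, are a little off and sometimes report something else, mostly with a low value. They report only what shows in the picture. A call takes as long as a camera call.
- spot_in(camera, target): "bbox" ([left, top, right, bottom] in pixels, round what is visible of it).
- mark_of(camera, target): "uv" ([column, row] in pixels: a listed point, or the origin of a listed thing).
The state is a dict: "t": time; "joints": joint angles; "qvel": joint speeds; "tau": joint torques, N m; "eef_pos": TCP position; "tcp_rot": TCP orientation; "ft_force": force on the tool from outside, world axes, zero at the start; "moment": the same for the moment, N m; "opening": opening from 0.0 (shut) to 1.0 (fully open); "grip_force": force on a finger pad.
Only numpy, scipy, OpenCV 4.12 (cv2) and the standard library are available. Lean on these libraries where they do the work, as an engineer would, in place of code of your own. Each camera call takes 0.05 s, during which the arm holds its last target. There are 200 camera calls.

## Working session

There is one attempt and no reset: what is moved stays moved. The work goes in short steps, Python scripts to look and compute and a tool call to move; the robot and the scene stay as the last step left them, time stands still between calls to the robot, and variables do not carry over. Pictures are saved under pics/ and viewed, at most 10 in all, crops included, and the job is handed in when it is done.

Besides the shell and the picture viewer there is one more tool, called after "Emit:" as name(argument=value, ...) on one line, values as JSON. step_arm: Moves the arm, as the interface text tells. Its arguments: {"type":"object","properties":{"increments":{"type":"array"},"fingers":{"type":"number"}},"required":["increments"]}

```bash
mkdir -p pics
cat > h.py <<'E'
from cell import state, imaging, env, spot_in, mark_of
import numpy as np, cv2
from scipy.spatial.transform import Rotation as R
def ray(c,uv):
    K=np.array(c["intrinsics"]);T=np.array(c["camera_from_world"])
    d=np.array([(uv[0]-K[0,2])/K[0,0],-(uv[1]-K[1,2])/K[1,1],-1.0])
    Ri=T[:3,:3].T
    return -Ri@T[:3,3],Ri@d
def atz(c,uv,z):
    o,d=ray(c,uv);return o+d*(z-o[2])/d[2]
def deep(c,uv):
    o,d=ray(c,uv);u,v=int(round(uv[0])),int(round(uv[1]))
    w=c["z_map"][max(v-1,0):v+2,max(u-1,0):u+2];w=w[w>0]
    return o+d*np.median(w) if w.size else None
def proj(c,p):
    K=np.array(c["intrinsics"]);T=np.array(c["camera_from_world"])
    q=T[:3,:3]@np.array(p)+T[:3,3]
    return np.array([K[0,0]*q[0]/-q[2]+K[0,2],K[1,1]*-q[1]/-q[2]+K[1,2]])
def cam(n,save=None):
    c=imaging.read_camera(n)
    if save: cv2.imwrite("pics/"+save,c["color"][:,:,::-1])
    return c
E
python3 - <<'E'
from h import *
np.set_printoptions(precision=1,suppress=True)
Z=dict(press=0,rails=120,blue_plate_grip=143+0,drain_rack=0,red_plate_grip=143,pack_2_grip=155,follower_face=75,lever_pivot=148,lever_grip=178,wheel=126,dial=140,honey_jar=0,beaker=0)
for n in ("top","side"):
    c=cam(n,n+"0.png"); print(n, ray(c,(320,200)))
    for k,z in Z.items():
        for m in mark_of(n,k)[:3]:
            if m["confidence"]>.2: print(k,round(m["confidence"],2),np.array(m["uv"]),atz(c,m["uv"],z))
s=state();print(s)
E
```

```text
top (array([ 396.9,  -29.1, 1413. ]), array([ 0.1, -0. , -1. ]))
press 0.91 [311.7 181.1] [637.  -19.8   0. ]
press 0.51 [434.3 182.8] [ 645.2 -471.8    0. ]
blue_plate_grip 0.72 [179.  233.7] [427.3 401.1 143. ]
drain_rack 0.57 [359.1 218.9] [ 503.5 -196.2    0. ]
drain_rack 0.56 [201.1 235.4] [427.  370.3   0. ]
red_plate_grip 0.87 [197.3 230.6] [439.  343.1 143. ]
pack_2_grip 0.56 [284.2 173.5] [632.9  69.8 155. ]
follower_face 0.72 [305.  176.1] [641.1   3.5  75. ]
lever_pivot 0.72 [352.7 162.1] [ 680.  -154.4  148. ]
lever_grip 0.64 [359.  218.9] [ 490.1 -174.8  178. ]
lever_grip 0.38 [198.5 233.3] [429.5 328.5 178. ]
wheel 0.68 [355.8 163.6] [ 680.1 -167.1  126. ]
wheel 0.62 [283.7 171.9] [643.8  74.  126. ]
dial 0.78 [327.2 170.5] [650.5 -71.  140. ]
dial 0.36 [357.4 217. ] [ 499. -174.  140.]
honey_jar 0.66 [219.3 170. ] [667.3 320.    0. ]
beaker 0.77 [435.  180.6] [ 653.5 -474.4    0. ]
beaker 0.72 [354.6 167. ] [ 694.8 -176.4    0. ]
side (array([ 163.1, -983.2, 1041.6]), array([ 0.3,  0.7, -0.7]))
press 0.73 [341.3 219.2] [647.6 -12.1   0. ]
press 0.48 [414.1 327.9] [ 643
[... 465 characters left out ...]
 211.3] [ 676.1 -157.2  148. ]
lever_pivot 0.22 [413.8 328.6] [ 573.2 -545.1  148. ]
lever_grip 0.93 [316.8 220.9] [ 499.1 -155.7  178. ]
wheel 0.55 [372.6 219.3] [ 673.7 -168.6  126. ]
dial 0.97 [349.7 200.8] [641.5 -79.5 140. ]
honey_jar 0.85 [313.6 166.8] [677.1 299.6   0. ]
honey_jar 0.38 [238.9 135.1] [472.2 644.5   0. ]
{'t': 1.4, 'joints': array([ 1.1,  0.5,  1.6,  0. ,  1.1, -0.1]), 'qvel': array([-0.,  0., -0.,  0., -0.,  0.]), 'tau': array([ -0. , -61.2, -25.8,   0.1,   0. ,  -0. ]), 'eef_pos': array([228.8, 581.7, 214.7]), 'tcp_rot': array([ 3.1, -0. ,  2.8]), 'ft_force': array([ 0.8, -0.3, -0.1]), 'moment': array([ 0.,  0., -0.]), 'grip_force': 0.0, 'opening': 0.9987578622179976}
```

Run:
```python
import cv2
a=cv2.imread("pics/top0.png"); b=cv2.imread("pics/side0.png")
cv2.imwrite("pics/a.png",cv2.resize(a[130:260,160:380],(792,468),interpolation=cv2.INTER_CUBIC))
cv2.imwrite("pics/b.png",cv2.resize(b[110:270,220:430],(787,600),interpolation=cv2.INTER_CUBIC))
```

```text
(no output)
```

View pics/a.png

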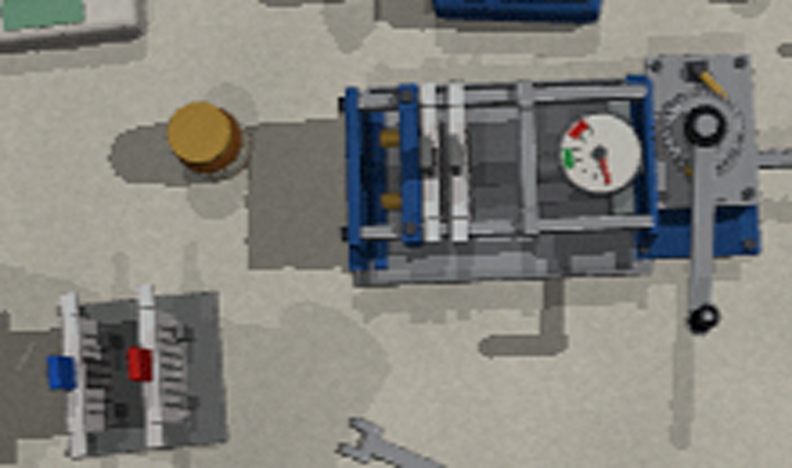

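View pics/b.png

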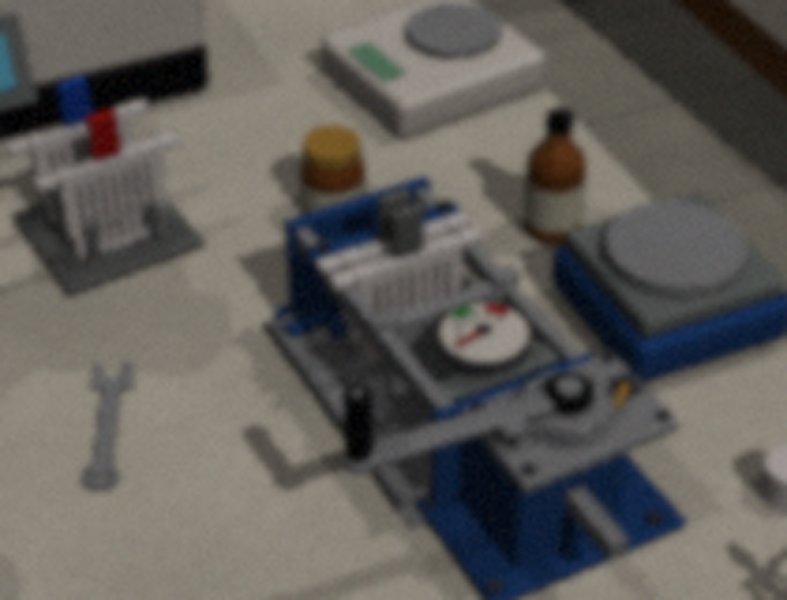

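```bash
cat >> h.py <<'E'
def cloud(c):
    K=np.array(c["intrinsics"]);T=np.array(c["camera_from_world"])
    v,u=np.mgrid[:400,:640];z=c["z_map"]
    p=np.stack([(u-K[0,2])/K[0,0]*z,-(v-K[1,2])/K[1,1]*z,-z],-1)
    return (p-T[:3,3])@T[:3,:3]
def line(p):
    vx,vy,x,y=cv2.fitLine(p[:,:2].astype(np.float32),cv2.DIST_HUBER,0,.01,.01).ravel();return np.array([x,y]),np.array([vx,vy])
E
python3 - <<'E'
from h import *
np.set_printoptions(precision=2,suppress=True)
for n in ("top","side"):
    c=cam(n);P=cloud(c);C=c["color"].astype(int);hsv=cv2.cvtColor(c["color"],cv2.COLOR_RGB2HSV)
    X,Y,Z=P[...,0],P[...,1],P[...,2];ok=c["z_map"]>0
    print(n,"z bench",np.median(Z[ok&(abs(X-500)<40)&(abs(Y-100)<30)]))
    box=(abs(X-645)<130)&(abs(Y+15)<260)
    print(np.histogram(Z[ok&box],bins=np.arange(0,200,6)))
    for lo,hi in((540,610),(680,745)):
        m=ok&(abs(Z-120)<4)&(Y>-60)&(Y<40)&(X>lo)&(X<hi)
        q=P[m];
        if len(q)>5:
            a,d=line(q);print("rail",len(q),a,d,np.arctan2(-d[0],d[1]) ,"x at y0",a[0]-a[1]*d[0]/d[1],q[:,0].min(),q[:,0].max())
    for nm,h0,h1 in(("blue",105,130),("red",-1,6)):
        m=ok&(hsv[...,0]>=h0)&(hsv[...,0]<=h1)&(hsv[...,1]>150)&(abs(X-430)<60)&(Y>280)&(Y<460)&(Z>110)
        q=P[m]
        if len(q): 
          print(nm,len(q),q.mean(0),q.min(0),q.max(0)); t=q[q[:,2]>160]; print(len(t),t.mean(0) if len(t) else 0)
    for y0,y1 in((370,440),(310,365)):
        m=ok&(hsv[...,1]<60)&(C.min(-1)>130)&(abs(X-430)<100)&(Y>y0)&(Y<y1)&(Z>102)&(Z<126)
        q=P[m]
        if len(q)>5: a,d=line(q);print("plate",len(q),a,d,np.arctan2(d[1],d[0]),q.min(0),q.max(0))
    m=ok&(hsv[...,1]<60)&(C.min(-1)>130)&(abs(X-640)<85)&(Y>0)&(Y<110)&(Z>122)&(Z<136)
    q=P[m]; print("packs",len(q),q.mean(0),q.min(0),q.max(0))
    m=ok&(abs(X-640)<75)&(Y>-40)&(Y<25)&(Z>121)&(Z<134);q=P[m];print("foll",len(q),q.mean(0),q.min(0),q.max(0))
    m=ok&(abs(X-640)<15)&(Y>25)&(Y<120)&(Z>160)&(Z<190);q=P[m];print("tabs",len(q));print(q[np.argsort(q[:,1])])
E
```

```text
top z bench 0.9627406109981802
(array([2989,  965,  343,  141,   49,   19,   18,   22,   24,   19,   25,
         23,   33,   53,  111,   36,   58,   95,  144,  660,  892,  640,
        406,  402,  283,   55,    5,    2,    2,   25,   30,    1,    0]), array([  0,   6,  12,  18,  24,  30,  36,  42,  48,  54,  60,  66,  72,
        78,  84,  90,  96, 102, 108, 114, 120, 126, 132, 138, 144, 150,
       156, 162, 168, 174, 180, 186, 192, 198]))
rail 89 [579.64  -8.81] [ 0.05 -1.  ] -3.0905282 x at y0 579.1857 569.0192087016677 609.3003537808818
rail 90 [702.12 -13.58] [ 0.11 -0.99] -3.035667 x at y0 700.6798 680.7234874881833 711.018880350444
blue 55 [428.36 404.04 158.01] [415.87 399.15 135.52] [442.17 413.39 173.4 ]
31 [428.23 405.24 166.93]
red 52 [437.91 335.05 158.29] [424.23 330.21 132.2 ] [452.65 341.28 172.27]
31 [437.3  336.39 167.23]
plate 151 [429.23 406.31] [0.99 0.14] 0.13838881 [355.6  391.15 110.28] [502.52 422.33 124.12]
plate 143 [440.77 337.22] [0.99 0.13] 0.13528587 [367.27 323.28 110.6 ] [511.54 354.35 124.69]
packs 269 [635.24  69.28 130.01] [561.29   0.93 122.  ] [
[... 3548 characters left out ...]
02]
 [635.36  84.81 175.97]
 [628.08  84.87 165.93]
 [628.05  84.91 161.79]
 [646.55  85.67 167.8 ]
 [632.09  85.72 168.19]
 [635.74  85.76 171.13]
 [632.19  85.86 172.17]
 [635.83  86.02 166.82]
 [628.73  86.26 168.88]
 [636.42  87.14 178.15]
 [625.61  87.45 164.95]
 [625.86  87.56 181.15]
 [629.47  87.84 171.68]
 [647.62  88.02 170.  ]
 [647.68  88.12 174.  ]
 [633.49  88.73 173.92]
 [644.77  89.71 173.84]
 [630.43  89.85 178.2 ]
 [641.32  90.12 170.55]
 [645.27  90.72 181.17]
 [645.38  91.14 164.47]
 [634.63  91.15 180.1 ]
 [642.1   91.7  181.49]
 [645.73  91.79 176.24]
 [649.37  91.82 175.1 ]
 [631.52  92.24 180.33]
 [638.79  92.43 177.96]
 [628.8   94.23 179.84]
 [641.43  98.32 177.31]]
```

```bash
cat >> h.py <<'E'
def go(p,yaw=None,frm=None):
    """slide/roll from the present pose (or frm=(pos,rot)) to TCP p, yaw"""
    s=state(); e,r=frm or (s["eef_pos"],s["tcp_rot"])
    d=R.from_euler("xyz",r).inv().apply(np.array(p)-e)/1000
    roll=0 if yaw is None else (-(yaw-r[2])+np.pi)%(2*np.pi)-np.pi
    print("slide",d.round(4),"roll",round(roll,3),"len",np.linalg.norm(d).round(3))
E
python3 - <<'E'
from h import *
np.set_printoptions(precision=3,suppress=True)
c=cam("top");c2=cam("side")
for n,c in(("top",c),("side",c2)):
    P=cloud(c)[c["z_map"]>0]
    out=[]
    for x0 in(579.7,701):
        a,d=np.array([x0,0.]),np.array([-.07,1])
        for i in range(6):
            u=np.array([-d[1],d[0]])/np.hypot(*d)
            w=abs((P[:,:2]-a)@u)
            m=(w<9)&(abs(P[:,2]-120)<6)&((P[:,1]>-95)&(P[:,1]<-18)|(P[:,1]>16)&(P[:,1]<45))
            a,d=line(P[m]); d=d*np.sign(d[1])
        print(n,m.sum(),a,d,a[0]-a[1]*d[0]/d[1],P[m][:,2].mean());out.append((a[0]-a[1]*d[0]/d[1],d))
go([429,405.5,215],1.571+.137); print(state()["tcp_rot"])
E
```

```text
top 121 [579.953 -31.489] [-0.074  0.997] 577.6293 120.64428322595649
top 124 [703.151 -34.09 ] [-0.07   0.998] 700.77454 120.24044846745933
side 102 [581.091 -33.798] [-0.069  0.998] 578.76135 119.47418674221787
side 96 [704.065 -39.095] [-0.073  0.997] 701.20197 119.70525779861019
slide [-0.251 -0.091 -0.   ] roll 1.059 len 0.267
[3.141 0.    2.767]
```

Emit:
step_arm(increments=[{"slide":[-0.251,-0.091,0],"roll":1.059},{"slide":[-0.251,-0.091,0],"roll":1.059},{"slide":[-0.251,-0.091,0],"roll":1.059},{"slide":[-0.251,-0.091,0],"roll":1.059},{"slide":[-0.251,-0.091,0],"roll":1.059}], fingers=1)

```text
t: 2.22
eef_pos: [431.4, 402.7, 214.7]
tcp_rot: [3.141, 0.0, 1.82]
ft_force: [-0.8, 0.6, -0.5]
opening: 1.001
grip_force: 0.0
```

Emit:
step_arm(increments=[{"slide":[0,0,0],"roll":0},{"slide":[0,0,0],"roll":0},{"slide":[0,0,0],"roll":0}])

```text
t: 2.6
eef_pos: [428.2, 405.9, 214.7]
tcp_rot: [3.142, -0.0, 1.833]
ft_force: [-0.4, 0.7, -0.1]
opening: 0.995
grip_force: 0.0
```

Run:
```python
from h import *
s=state();print(s["t"],s["eef_pos"],s["tcp_rot"]);go([429,405.5,126],1.708)
```

```text
2.6 [428.19161656 405.87535358 214.69431954] [ 3.14157572e+00 -1.63681056e-04  1.83310006e+00]
slide [-0.0006  0.0007  0.0887] roll 0.125 len 0.089
```

Emit:
step_arm(increments=[{"slide":[-0.0005,0.0005,0.03],"roll":0.125},{"slide":[-0.0005,0.0005,0.07],"roll":0.125},{"slide":[-0.0005,0.0005,0.0885],"roll":0.125},{"slide":[-0.0005,0.0005,0.0885],"roll":0.125}])

```text
t: 3.1
eef_pos: [428.6, 405.0, 125.1]
tcp_rot: [-3.139, 0.001, 1.707]
ft_force: [-0.0, 0.3, 0.5]
opening: 1.006
grip_force: 0.0
```

Emit:
step_arm(increments=[{"slide":[0,0,0],"roll":0},{"slide":[0,0,0],"roll":0},{"slide":[0,0,0],"roll":0},{"slide":[0,0,0],"roll":0},{"slide":[0,0,0],"roll":0}], fingers=0.1)

```text
t: 3.72
eef_pos: [429.7, 404.7, 126.3]
tcp_rot: [3.141, -0.0, 1.704]
ft_force: [0.7, -0.4, -0.2]
opening: 0.531
grip_force: 0.0
```

Run:
```python
from h import *
s=state();print(s)
```

```text
{'t': 3.725, 'joints': array([6.43543626e-01, 5.43146340e-01, 1.73876542e+00, 6.85733793e-05,
       8.59409874e-01, 5.10028793e-01]), 'qvel': array([-0.00184582,  0.00324904,  0.00120788, -0.00024102,  0.00117279,
        0.0002422 ]), 'tau': array([ 2.04219151e-02, -6.01864028e+01, -2.12941289e+01,  6.83138869e-02,
       -7.58522510e-03, -7.52514989e-04]), 'eef_pos': array([429.72070476, 404.71435615, 126.28052095]), 'tcp_rot': array([ 3.14138149e+00, -1.77652460e-04,  1.70426641e+00]), 'ft_force': array([ 0.70367767, -0.35239629, -0.1826378 ]), 'moment': array([-0.0166496 ,  0.08106733, -0.0101317 ]), 'grip_force': 0.0, 'opening': 0.5310857021044453}
```

Emit:
step_arm(increments=[{"slide":[0,0,0],"roll":0},{"slide":[0,0,0],"roll":0},{"slide":[0,0,0],"roll":0},{"slide":[0,0,0],"roll":0}])

```text
t: 4.22
eef_pos: [429.6, 404.7, 126.0]
tcp_rot: [-3.141, 0.0, 1.704]
ft_force: [0.2, 0.7, -1.7]
opening: 0.313
grip_force: 30.0
```

Emit:
step_arm(increments=[{"slide":[0,0,-0.02],"roll":0},{"slide":[0,0,-0.06],"roll":0},{"slide":[0,0,-0.11],"roll":0},{"slide":[0,0,-0.16],"roll":0},{"slide":[0,0,-0.19],"roll":0}])

```text
t: 4.85
eef_pos: [429.8, 404.8, 318.7]
tcp_rot: [3.139, -0.001, 1.704]
ft_force: [-0.4, 1.5, -2.1]
opening: 0.314
grip_force: 30.0
```

Run:
```python
from h import *
np.set_printoptions(precision=3,suppress=True)
s=state();print(s)
# follower & pack faces along the axis, top camera
c=cam("top","t1.png");P=cloud(c)[c["z_map"]>0]
y=np.array([-np.sin(.0716),np.cos(.0716)]);x=np.array([y[1],-y[0]]);o=np.array([639.6,0])
q=np.c_[(P[:,:2]-o)@x,(P[:,:2]-o)@y,P[:,2]]
m=(abs(q[:,0])<50)&(q[:,1]>-30)&(q[:,1]<115)&(q[:,2]>108)
for b in np.arange(-30,115,3):
    k=m&(q[:,1]>=b)&(q[:,1]<b+3); print(b,k.sum(),np.percentile(q[k,2],[10,50,90]) if k.sum() else "")
```

```text
{'t': 4.85, 'joints': array([0.644, 0.354, 1.5  , 0.   , 1.284, 0.51 ]), 'qvel': array([ 0.001, -0.149, -0.346,  0.001,  0.524, -0.   ]), 'tau': array([  0.119, -56.484, -28.722,   0.098,  -0.577,  -0.002]), 'eef_pos': array([429.782, 404.794, 318.734]), 'tcp_rot': array([ 3.139, -0.001,  1.704]), 'ft_force': array([-0.36 ,  1.462, -2.092]), 'moment': array([-0.065,  0.064,  0.012]), 'grip_force': 29.990879595279694, 'opening': 0.3140975756741108}
-30 0 
-27 0 
-24 0 
-21 0 
-18 0 
-15 0 
-12 4 [119.675 122.558 122.661]
-9 25 [120.454 122.53  128.677]
-6 26 [121.561 125.598 128.247]
-3 27 [120.947 124.607 128.28 ]
0 28 [121.046 124.996 128.428]
3 17 [121.396 123.254 128.941]
6 0 
9 0 
12 0 
15 0 
18 0 
21 0 
24 0 
27 0 
30 0 
33 0 
36 0 
39 0 
42 0 
45 0 
48 0 
51 0 
54 18 [116.603 127.354 133.102]
57 34 [128.348 136.35  179.867]
60 27 [128.601 131.6   180.356]
63 30 [128.223 134.097 182.009]
66 20 [128.196 131.456 138.411]
69 6 [128.405 130.226 133.257]
72 0 
75 0 
78 0 
81 47 [111.804 130.051 153.719]
84 31 [129.393 134.085 180.061]
87 27 [129.796 133.595 180.445]
90 25 [130.36  133.626 180.653]
93 17 [128.905 131.076 133.586]
96 12 [111.269 123.462 126.048]
99 29 [122.139 126.933 131.234]
102 24 [125.224 126.945 129.586]
105 26 [123.836 126.594 131.148]
108 29 [125.727 127.973 130.492]
111 27 [124.003 127.817 130.154]
114 7 [124.983 127.185 128.507]
```

Run:
```python
from h import *
go([637.5,29.9,316],1.642)
```

```text
slide [-0.3997  0.1552  0.0055] roll 0.062 len 0.429
```

Emit:
step_arm(increments=[{"slide":[-0.04,0.0155,0],"roll":0.062},{"slide":[-0.09,0.035,0],"roll":0.062},{"slide":[-0.145,0.056,0],"roll":0.062},{"slide":[-0.2,0.0775,0],"roll":0.062},{"slide":[-0.25,0.097,0],"roll":0.062}])

```text
t: 5.52
eef_pos: [559.6, 167.9, 315.3]
tcp_rot: [-3.141, 0.0, 1.642]
ft_force: [0.1, 1.5, -1.4]
opening: 0.313
grip_force: 30.0
```

Emit:
step_arm(increments=[{"slide":[-0.06,0.023,0],"roll":0},{"slide":[-0.11,0.043,0],"roll":0},{"slide":[-0.15,0.058,0],"roll":0},{"slide":[-0.15,0.058,0],"roll":0},{"slide":[-0.15,0.058,0],"roll":0}])

```text
t: 6.15
eef_pos: [627.3, 24.8, 315.4]
tcp_rot: [-3.141, -0.001, 1.642]
ft_force: [-0.3, 0.9, -0.6]
opening: 0.313
grip_force: 30.0
```

Run:
```python
from h import *
np.set_printoptions(precision=3,suppress=True)
s=state();print(s["t"],s["eef_pos"],s["tcp_rot"])
go([637.5,29.9,316],1.642)
y=np.array([-np.sin(.0716),np.cos(.0716)]);x=np.array([y[1],-y[0]]);o=np.array([639.6,0])
for n in("top","side"):
    c=cam(n,n+"2.png");P=cloud(c);C=c["color"].astype(int)
    m=(c["z_map"]>0)&(P[...,2]>225)&(P[...,2]<330)&(C.min(-1)>110)&(np.ptp(C,axis=-1)<45)
    m&=(abs(P[...,0]-637)<110)&(abs(P[...,1]-30)<40)
    q=P[m];q=np.c_[(q[:,:2]-o)@x,(q[:,:2]-o)@y,q[:,2]]
    print(n,len(q),np.percentile(q,[0,2,50,98,100],axis=0))
    t=q[q[:,2]>(295)]; 
    if len(t)>8: a,d=line(t);print(len(t),a,d,t.min(0),t.max(0))
a=cv2.imread("pics/top2.png");b=cv2.imread("pics/side2.png")
f=lambda i:cv2.resize(i,(400,400),interpolation=cv2.INTER_CUBIC)
cv2.imwrite("pics/c.png",np.hstack([f(a[130:230,240:340]),f(b[100:220,270:390])]))
```

```text
6.15 [627.267  24.766 315.449] [-3.141 -0.001  1.642]
slide [ 0.004  0.011 -0.001] roll 0.0 len 0.011Traceback (most recent call last):
  File "<stdin>", line 11, in <module>
    return _quantile_unchecked(
        a, q, axis, out, overwrite_input, method, keepdims, weights)
    return _ureduce(a,
                    func=_quantile_ureduce_func,
    ...<5 lines>...
                    overwrite_input=overwrite_input,
                    method=method)
    r = func(a, **kwargs)
    result = _quantile(arr,
                       quantiles=q,
    ...<2 lines>...
                       out=out,
                       weights=wgt)
    slices_having_nans = np.isnan(arr[-1, ...])
                                  ~~~^^^^^^^^^
IndexError: index -1 is out of bounds for axis 0 with size 0
```

Emit:
step_arm(increments=[{"slide":[0.004,0.011,0],"roll":0},{"slide":[0.004,0.011,0],"roll":0},{"slide":[0.004,0.011,0.05],"roll":0},{"slide":[0.004,0.011,0.06],"roll":0},{"slide":[0.004,0.011,0.06],"roll":0}])

```text
t: 6.82
eef_pos: [638.5, 29.3, 256.5]
tcp_rot: [-3.141, -0.0, 1.643]
ft_force: [-0.3, -0.2, -0.4]
opening: 0.311
grip_force: 30.0
```

Run:
```python
from h import *
np.set_printoptions(precision=3,suppress=True)
s=state();print(s["t"],s["eef_pos"],s["tcp_rot"])
y=np.array([-np.sin(.0716),np.cos(.0716)]);x=np.array([y[1],-y[0]]);o=np.array([639.6,0])
for n in("top","side"):
    c=cam(n,n+"2.png");P=cloud(c);C=c["color"].astype(int)
    m=(c["z_map"]>0)&(P[...,2]>225)&(P[...,2]<265)&(C.min(-1)>100)&(np.ptp(C,axis=-1)<45)
    m&=(abs(P[...,0]-637)<110)&(abs(P[...,1]-30)<40)
    q=P[m];q=np.c_[(q[:,:2]-o)@x,(q[:,:2]-o)@y,q[:,2]]
    if len(q)<5: print(n,len(q));continue
    print(n,len(q),np.percentile(q,[0,2,50,98,100],axis=0))
    a,d=line(q);print(a,d)
a=cv2.imread("pics/top2.png");b=cv2.imread("pics/side2.png")
f=lambda i:cv2.resize(i,(400,400),interpolation=cv2.INTER_CUBIC)
cv2.imwrite("pics/c.png",np.hstack([f(a[130:230,240:340]),f(b[100:220,270:390])]))
```

```text
6.825 [638.483  29.349 256.459] [-3.141 -0.     1.643]
top 0
side 284 [[-71.47   22.529 225.288]
 [-65.887  24.643 226.41 ]
 [  1.518  29.557 243.499]
 [ 74.148  41.401 252.1  ]
 [ 77.209  44.997 253.671]]
[ 1.693 29.464] [ 1.    -0.004]
```

View pics/c.png

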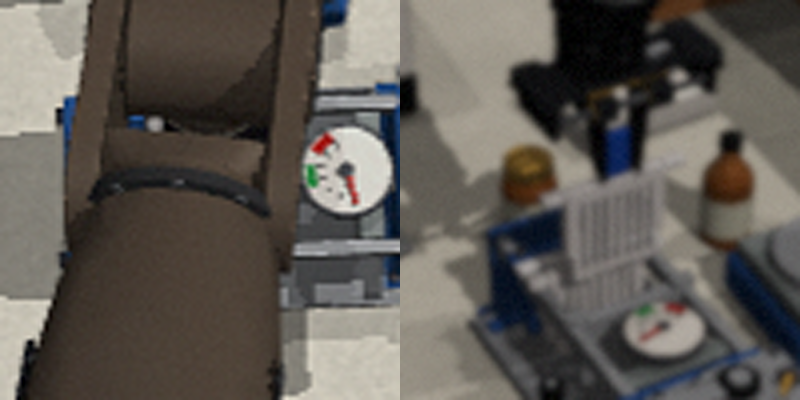

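Emit:
step_arm(increments=[{"slide":[0,-0.0015,0.015],"roll":0},{"slide":[0,-0.0015,0.035],"roll":0},{"slide":[0,-0.0015,0.042],"roll":0},{"slide":[0,-0.0015,0.042],"roll":0},{"slide":[0,-0.0015,0.042],"roll":0}])

```text
t: 7.55
eef_pos: [637.1, 29.0, 214.8]
tcp_rot: [3.141, 0.0, 1.642]
ft_force: [1.1, 1.3, -1.2]
opening: 0.314
grip_force: 30.0
```

Emit:
step_arm(increments=[{"slide":[0,-0.002,0],"roll":0},{"slide":[0,-0.004,0],"roll":0},{"slide":[0,-0.006,0],"roll":0},{"slide":[0,-0.006,0],"roll":0}])

```text
t: 8.05
eef_pos: [630.7, 28.6, 214.2]
tcp_rot: [3.141, -0.0, 1.642]
ft_force: [-0.0, 0.3, -0.8]
opening: 0.314
grip_force: 30.0
```

Emit:
step_arm(increments=[{"slide":[0,0.003,0],"roll":0},{"slide":[0,0.006,0],"roll":0},{"slide":[0,0.009,0],"roll":0},{"slide":[0,0.012,0],"roll":0},{"slide":[0,0.012,0],"roll":0}])

```text
t: 8.68
eef_pos: [643.0, 29.5, 214.0]
tcp_rot: [3.142, -0.0, 1.642]
ft_force: [0.6, -0.9, -1.1]
opening: 0.312
grip_force: 30.0
```

Emit:
step_arm(increments=[{"slide":[0,-0.003,0],"roll":0},{"slide":[0,-0.006,0],"roll":0},{"slide":[0,-0.006,0],"roll":0}])

```text
t: 9.05
eef_pos: [636.6, 29.0, 214.3]
tcp_rot: [3.142, -0.0, 1.642]
ft_force: [0.4, 0.2, -1.1]
opening: 0.314
grip_force: 30.0
```

Emit:
step_arm(increments=[{"slide":[0,0,0.005],"roll":0},{"slide":[0,0,0.009],"roll":0},{"slide":[0,0,0.012],"roll":0},{"slide":[0,0,0.015],"roll":0},{"slide":[0,0,0.015],"roll":0}])

```text
t: 9.68
eef_pos: [636.8, 29.0, 198.8]
tcp_rot: [-3.141, -0.0, 1.642]
ft_force: [0.7, 0.1, -1.7]
opening: 0.313
grip_force: 30.0
```

Run:
```python
from h import *
s=state();print(s["t"],s["eef_pos"],s["tcp_rot"],s["ft_force"],s["moment"])
```

```text
9.675 [636.75872983  29.04438997 198.81179606] [-3.14117521e+00 -1.18239074e-04  1.64226868e+00] [ 0.70147611  0.07144685 -1.66902374] [-0.13922657  0.06971046  0.03474114]
```

Emit:
step_arm(increments=[{"slide":[0,0,0.015],"roll":0},{"slide":[0,0,0.03],"roll":0},{"slide":[0,0,0.045],"roll":0},{"slide":[0,0,0.053],"roll":0},{"slide":[0,0,0.053],"roll":0}])

```text
t: 10.3
eef_pos: [636.6, 29.0, 145.4]
tcp_rot: [-3.14, -0.0, 1.642]
ft_force: [0.2, -0.3, -1.3]
opening: 0.312
grip_force: 30.0
```

Emit:
step_arm(increments=[{"slide":[0,0,0.002],"roll":0},{"slide":[0,0,0.004],"roll":0},{"slide":[0,0,0.006],"roll":0},{"slide":[0,0,0.006],"roll":0}])

```text
t: 10.8
eef_pos: [636.8, 29.0, 140.1]
tcp_rot: [3.142, -0.0, 1.642]
ft_force: [-0.6, 0.6, -1.6]
opening: 0.311
grip_force: 30.0
```

Run:
```python
from h import *
s=state();print(s["t"],s["eef_pos"],s["tcp_rot"],s["ft_force"],s["moment"])
```

```text
10.8 [636.7841827   29.04757723 140.1125674 ] [ 3.14159236e+00 -7.99818141e-05  1.64225276e+00] [-0.58222804  0.63406803 -1.58573855] [-0.10884546  0.04472743  0.04184342]
```

Emit:
step_arm(increments=[{"slide":[0,0,0.001],"roll":0},{"slide":[0,0,0.001],"roll":0}])

```text
t: 11.05
eef_pos: [636.8, 29.0, 139.1]
tcp_rot: [3.142, -0.0, 1.642]
ft_force: [0.7, -0.2, -0.9]
opening: 0.315
grip_force: 30.0
```

Emit:
step_arm(increments=[{"slide":[0,0,0.001],"roll":0},{"slide":[0,0,0.001],"roll":0}])

```text
t: 11.3
eef_pos: [636.8, 29.0, 138.1]
tcp_rot: [3.142, -0.0, 1.642]
ft_force: [0.3, -0.7, -1.4]
opening: 0.314
grip_force: 30.0
```

Run:
```python
from h import *
s=state();print(s["t"],s["eef_pos"],s["tcp_rot"],s["ft_force"],s["moment"])
```

```text
11.3 [636.82560358  29.04148956 138.09293853] [ 3.14158694e+00 -9.59807961e-05  1.64228757e+00] [ 0.29248998 -0.67174018 -1.41207413] [-0.0986301   0.06641719 -0.01804503]
```

Emit:
step_arm(increments=[{"slide":[0,0,0.001],"roll":0},{"slide":[0,0,0.001],"roll":0}])

```text
t: 11.55
eef_pos: [636.8, 29.0, 137.8]
tcp_rot: [3.141, 0.0, 1.642]
ft_force: [-3.3, -0.8, 5.1]
opening: 0.315
grip_force: 30.0
```

Emit:
step_arm(increments=[{"slide":[0,0,0.0005],"roll":0},{"slide":[0,0,0.0005],"roll":0}])

```text
t: 11.8
eef_pos: [636.9, 29.0, 137.8]
tcp_rot: [3.141, 0.0, 1.642]
ft_force: [-3.9, -0.8, 8.9]
opening: 0.315
grip_force: 30.0
```

Emit:
step_arm(increments=[{"slide":[0,0,0],"roll":0},{"slide":[0,0,0],"roll":0},{"slide":[0,0,0],"roll":0},{"slide":[0,0,0],"roll":0}], fingers=0.7)

```text
t: 12.3
eef_pos: [636.8, 29.0, 136.5]
tcp_rot: [-3.142, -0.0, 1.642]
ft_force: [1.4, -0.3, 0.5]
opening: 0.667
grip_force: 0.0
```

Emit:
step_arm(increments=[{"slide":[0,0,-0.03],"roll":0},{"slide":[0,0,-0.07],"roll":0},{"slide":[0,0,-0.11],"roll":0},{"slide":[-0.04,-0.04,-0.13],"roll":0.187},{"slide":[-0.08,-0.08,-0.13],"roll":0.37}], fingers=1)

```text
t: 12.92
eef_pos: [562.3, -57.2, 268.0]
tcp_rot: [3.139, -0.0, 1.268]
ft_force: [0.8, -1.0, 0.7]
opening: 1.003
grip_force: 0.0
```

Run:
```python
from h import *
s=state();print(s["t"],s["eef_pos"],s["tcp_rot"],s["ft_force"])
c=cam("side","s3.png")
for k in("lever_grip","lever_pivot","blue_plate_grip","dial"): print(k,[(round(m["confidence"],2),np.round(atz(c,m["uv"],dict(lever_grip=178,lever_pivot=148,blue_plate_grip=155,dial=140)[k]))) for m in mark_of("side",k)[:2]])
# black sleeve pixels
P=cloud(c);C=c["color"];m=(c["z_map"]>0)&(C.max(-1)<60)&(P[...,2]>155)&(P[...,2]<215)&(P[...,0]<560)&(abs(P[...,1]+165)<60)
print(m.sum(),P[m].mean(0),np.percentile(P[m],[2,98],axis=0))
b=c["color"][110:270,260:430,::-1];cv2.imwrite("pics/d.png",cv2.resize(b,(638,600),interpolation=cv2.INTER_CUBIC))
```

```text
12.925 [562.30917968 -57.18313721 268.0394535 ] [ 3.13873217e+00 -2.33354277e-04  1.26752420e+00] [ 0.79655772 -0.96848312  0.73640102]
lever_grip [(0.73, array([620., -99., 178.])), (0.61, array([ 494., -156.,  178.]))]
lever_pivot [(0.69, array([ 667., -166.,  148.])), (0.6, array([396., 189., 148.]))]
blue_plate_grip [(0.73, array([651.,  54., 155.])), (0.51, array([425., 301., 155.]))]
dial []
804 [  76.33903722 -123.62181939  187.39385332] [[ -54.0345237  -170.85967956  156.39544478]
 [ 499.31810071 -105.67355366  213.91661293]]
```

View pics/d.png

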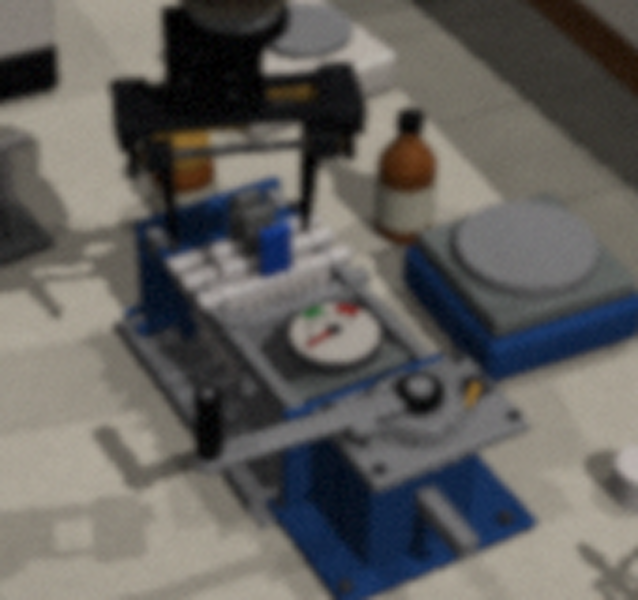

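Run:
```python
from h import *
np.set_printoptions(precision=1,suppress=True)
for n in("side","top"):
    c=cam(n);P=cloud(c);C=c["color"];ok=(c["z_map"]>0)&(C.max(-1)<75)
    for nm,x,y,r,z0,z1 in(("grip",493,-160,35,150,215),("pivot",678,-157,30,138,200)):
        m=ok&(abs(P[...,0]-x)<r)&(abs(P[...,1]-y)<r)&(P[...,2]>z0)&(P[...,2]<z1)
        q=P[m]
        if len(q): print(n,nm,len(q),q.mean(0),np.percentile(q,[3,97],axis=0))
c=cam("top");print(atz(c,(356.1,217.2),209),atz(c,(356.1,165),165),atz(c,(356.1,165),155))
for k,z in(("lever_grip",178),("lever_pivot",148)): print(k,[(m["confidence"],atz(c,m["uv"],z)) for m in mark_of("top",k)[:2]])
```

```text
side grip 148 [ 490.9 -166.3  185.7] [[ 482.3 -172.1  152.7]
 [ 501.6 -156.3  210.9]]
side pivot 88 [ 669.9 -166.6  145.3] [[ 653.4 -180.7  139. ]
 [ 688.5 -144.7  150.3]]
top grip 34 [ 490.1 -159.   199.8] [[ 481.6 -168.2  167.7]
 [ 499.5 -152.4  213.3]]
top pivot 14 [ 672.4 -178.6  147.2] [[ 658.6 -182.4  144.2]
 [ 683.2 -175.2  150.1]]
[ 492.7 -162.1  209. ] [ 666.9 -164.   165. ] [ 669.  -165.1  155. ]
lever_grip [(0.8, array([ 497.7, -174.4,  178. ]))]
lever_pivot [(0.74, array([ 678.5, -150.5,  148. ]))]
```

Run:
```python
from h import *
go([492.5,-160,268],0.2)
```

```text
slide [-0.1203 -0.0371 -0.0018] roll 1.074 len 0.126
```

Emit:
step_arm(increments=[{"slide":[-0.05,-0.015,0],"roll":0.18},{"slide":[-0.1,-0.03,0],"roll":0.36},{"slide":[-0.12,-0.037,0],"roll":0.54},{"slide":[-0.12,-0.037,0],"roll":0.72},{"slide":[-0.12,-0.037,0],"roll":0.9}], fingers=0.6)

```text
t: 14.05
eef_pos: [492.3, -160.3, 266.5]
tcp_rot: [-3.141, 0.0, 0.367]
ft_force: [-0.3, 0.1, -0.4]
opening: 0.604
grip_force: 0.0
```

Emit:
step_arm(increments=[{"slide":[0,0,0.02],"roll":0.17},{"slide":[0,0,0.06],"roll":0.17},{"slide":[0,0,0.09],"roll":0.17},{"slide":[0,0,0.104],"roll":0.17},{"slide":[0,0,0.104],"roll":0.17}])

```text
t: 14.68
eef_pos: [492.2, -160.1, 162.2]
tcp_rot: [-3.141, 0.001, 0.203]
ft_force: [0.6, 0.3, -0.2]
opening: 0.597
grip_force: 0.0
```

Emit:
step_arm(increments=[{"slide":[0,0,0],"roll":0},{"slide":[0,0,0],"roll":0},{"slide":[0,0,0],"roll":0},{"slide":[0,0,0],"roll":0},{"slide":[0,0,0],"roll":0}], fingers=0.1)

```text
t: 15.3
eef_pos: [492.1, -160.2, 162.9]
tcp_rot: [-3.142, -0.0, 0.202]
ft_force: [-1.2, 1.1, 3.9]
opening: 0.225
grip_force: 30.0
```

Run:
```python
from h import *
s=state();print(s["t"],s["eef_pos"],s["tcp_rot"],s["ft_force"],s["moment"],s["opening"],s["grip_force"])
```

```text
15.3 [ 492.05655753 -160.22828592  162.85358176] [-3.14154662e+00 -1.68858316e-04  2.02294393e-01] [-1.20476448  1.14456102  3.90882897] [0.11372724 0.37088372 0.02412909] 0.22481019247315784 30.000478327274323
```

```bash
cat >> h.py <<'E'
PV=np.array([672.,-163.]);RR=180.;YP=.0716
def gp(th): a=np.pi+YP+.95-np.asarray(th,float);return PV+RR*np.stack([np.cos(a),np.sin(a)],-1)
def th_of(p): d=np.array(p[:2])-PV;return (np.pi+YP+.95-np.arctan2(d[1],d[0])%(2*np.pi)),np.hypot(*d)
def arc(ths,p0):
    r=R.from_euler("xyz",[np.pi,0,.202])
    for t,g in zip(ths,gp(ths)):
        print(round(float(t),2),r.inv().apply([g[0]-p0[0],g[1]-p0[1],0]).round(4)/1000)
E
python3 - <<'E'
from h import *
p=state()["eef_pos"];print(th_of(p));arc(np.arange(1.0,-.05,-.1),p)
E
```

```text
(np.float64(1.0370020333748045), np.float64(179.96478790493887))
1.0 [-0.0013503  0.0065211  0.       ]
0.9 [-0.0036899  0.0243608  0.       ]
0.8 [-0.0042368  0.042345   0.       ]
0.7 [-0.0029855  0.060294   0.       ]
0.6 [5.14000e-05 7.80283e-02 0.00000e+00]
0.5 [0.0048436 0.0953709 0.       ]
0.4 [0.0113433 0.1121484 0.       ]
0.3 [0.0194854 0.1281932 0.       ]
0.2 [0.0291887 0.143345  0.       ]
0.1 [0.0403561 0.1574523 0.       ]
0.0 [0.0528762 0.1703744 0.       ]
```

Emit:
step_arm(increments=[{"slide":[-0.0013,0.0065,0],"roll":0},{"slide":[-0.0037,0.0244,0],"roll":0},{"slide":[-0.0042,0.0423,0],"roll":0},{"slide":[-0.003,0.0603,0],"roll":0},{"slide":[0,0.078,0],"roll":0}])

```text
t: 15.92
eef_pos: [509.1, -238.2, 162.9]
tcp_rot: [3.141, -0.003, 0.201]
ft_force: [11.8, 7.6, 3.2]
opening: 0.227
grip_force: 30.0
```

Run:
```python
from h import *
s=state();p=s["eef_pos"];print(s["t"],p,s["tcp_rot"],s["ft_force"],s["opening"]);print(th_of(p))
```

```text
15.925 [ 509.12180967 -238.19233972  162.87453382] [ 3.14103845e+00 -2.61010596e-03  2.01192592e-01] [11.78010048  7.61325645  3.22384747] 0.2270120502783803
(np.float64(0.5891021843336746), np.float64(179.39674700601304))
```

Emit:
step_arm(increments=[{"slide":[0,0,0],"roll":0},{"slide":[0,0,0],"roll":0}])

```text
t: 16.18
eef_pos: [509.4, -238.6, 162.9]
tcp_rot: [3.139, -0.003, 0.201]
ft_force: [7.8, 0.8, 2.6]
opening: 0.223
grip_force: 30.0
```

Run:
```python
from h import *
s=state();p=s["eef_pos"];print(s["t"],p,s["tcp_rot"],s["ft_force"]);print(th_of(p),gp(.6)); arc(np.arange(.5,-.05,-.1),gp(.6))
```

```text
16.175 [ 509.39798215 -238.57005563  162.85136134] [ 3.13946770e+00 -3.09236914e-03  2.01209076e-01] [7.78348913 0.8050797  2.62538015]
(np.float64(0.5865440174639502), np.float64(179.30490656464332)) [ 507.76163608 -236.65975711]
0.5 [0.0047922 0.0173426 0.       ]
0.4 [0.0112919 0.0341201 0.       ]
0.3 [0.019434  0.0501649 0.       ]
0.2 [0.0291373 0.0653167 0.       ]
0.1 [0.0403047 0.079424  0.       ]
0.0 [0.0528248 0.0923461 0.       ]
```

```bash
sed -i 's/^PV=.*;RR/PV=np.array([672.,-161.]);RR/' h.py
python3 - <<'E'
from h import *
arc([.5,.4,.3,.2,.1,.05,0,-.03],[507.8,-236.7])
E
```

```text
0.5 [0.005164  0.0153361 0.       ]
0.4 [0.0116636 0.0321136 0.       ]
0.3 [0.0198058 0.0481584 0.       ]
0.2 [0.029509  0.0633102 0.       ]
0.1 [0.0406765 0.0774176 0.       ]
0.05 [0.046775  0.0840351 0.       ]
0.0 [0.0531965 0.0903396 0.       ]
-0.03 [0.0571979 0.0939654 0.       ]
```

Emit:
step_arm(increments=[{"slide":[0.0052,0.0153,0],"roll":0},{"slide":[0.0117,0.0321,0],"roll":0},{"slide":[0.0198,0.0482,0],"roll":0},{"slide":[0.0295,0.0633,0],"roll":0},{"slide":[0.0407,0.0774,0],"roll":0}])

```text
t: 16.8
eef_pos: [563.9, -305.4, 162.8]
tcp_rot: [-3.141, -0.001, 0.201]
ft_force: [3.4, 7.9, 6.9]
opening: 0.227
grip_force: 30.0
```

Emit:
step_arm(increments=[{"slide":[0.0061,0.0066,0],"roll":0},{"slide":[0.0125,0.0129,0],"roll":0},{"slide":[0.0165,0.0165,0],"roll":0},{"slide":[0.0165,0.0165,0],"roll":0}])

```text
t: 17.3
eef_pos: [579.8, -314.7, 162.6]
tcp_rot: [-3.133, 0.006, 0.202]
ft_force: [-16.8, 23.1, 18.2]
opening: 0.232
grip_force: 30.0
```

Run:
```python
from h import *
s=state();p=s["eef_pos"];print(s["t"],p,s["tcp_rot"],s["ft_force"]);print(th_of(p),gp(-.03))
t=np.pi+YP+.95-th_of(p)[0];u=np.array([np.cos(t),np.sin(t)]);f=s["ft_force"][:2];print("rad",f@u,"tan",f@np.array([u[1],-u[0]]))
```

```text
17.3 [ 579.82063578 -314.66953815  162.56520397] [-3.13271468  0.00620329  0.20217385] [-16.79433607  23.12049229  18.22188483]
(np.float64(-0.008883817496644575), np.float64(179.1964345120654)) [ 582.6871438  -317.27928115]
rad -11.187857369263888 tan 26.295222665694695
```

```bash
sed -i 's/RR=180./RR=179./' h.py
python3 - <<'E'
from h import *
arc([.1,.25,.4,.55,.7],[582.7,-317.3]);arc([.85,1.0,1.15,1.3,1.45],gp(.7));arc([1.55,1.58],gp(1.45))
print("back");arc([1.4,1.2,1.,.8,.6],gp(1.58));arc([.4,.2,.05,0,-.01],gp(.6))
print("fwd2");arc([.1,.25,.4,.55,.7],gp(-.01))
E
```

```text
0.1 [-0.0157778 -0.0172298 -0.       ]
0.25 [-0.0318963 -0.038672  -0.       ]
0.4 [-0.0446295 -0.0622821 -0.       ]
0.55 [-0.0536915 -0.0875299 -0.       ]
0.7 [-0.0588787 -0.1138484 -0.       ]
0.85 [-0.001196  -0.0267982 -0.       ]
1.0 [ 0.0016261 -0.0534741 -0.       ]
1.15 [ 0.0084029 -0.0794288 -0.       ]
1.3 [ 0.0189823 -0.1040794 -0.       ]
1.45 [ 0.0331266 -0.1268722 -0.       ]
1.55 [ 0.0112563 -0.0139083 -0.       ]
1.58 [ 0.0148984 -0.0178541 -0.       ]
back
1.4 [-0.0199913  0.0252127  0.       ]
1.2 [-0.0365081  0.0569076  0.       ]
1.0 [-0.0463989  0.0912521  0.       ]
0.8 [-0.0492693  0.126877   0.       ]
0.6 [-0.0450049  0.1623621  0.       ]
0.4 [0.0112292 0.0339305 0.       ]
0.2 [0.0289754 0.0649538 0.       ]
0.05 [0.0461454 0.0855636 0.       ]
0.0 [0.0525313 0.091833  0.       ]
-0.01 [0.0538457 0.0930482 0.       ]
fwd2
0.1 [-0.0137648 -0.0140654 -0.       ]
0.25 [-0.0298833 -0.0355075 -0.       ]
0.4 [-0.0426165 -0.0591176 -0.       ]
0.55 [-0.0516785 -0.0843655 -0.       ]
0.7 [-0.0568657 -0.110684  -0.       ]
```

Emit:
step_arm(increments=[{"slide":[-0.0158,-0.0172,0],"roll":0},{"slide":[-0.0319,-0.0387,0],"roll":0},{"slide":[-0.0446,-0.0623,0],"roll":0},{"slide":[-0.0537,-0.0875,0],"roll":0},{"slide":[-0.0589,-0.1138,0],"roll":0}])

```text
t: 17.92
eef_pos: [503.0, -218.8, 162.8]
tcp_rot: [3.139, -0.003, 0.201]
ft_force: [15.0, -0.3, -2.1]
opening: 0.226
grip_force: 30.0
```

Emit:
step_arm(increments=[{"slide":[-0.0012,-0.0268,0],"roll":0},{"slide":[0.0016,-0.0535,0],"roll":0},{"slide":[0.0084,-0.0794,0],"roll":0},{"slide":[0.019,-0.1041,0],"roll":0},{"slide":[0.0331,-0.1269,0],"roll":0}])

```text
t: 18.55
eef_pos: [509.3, -87.4, 162.7]
tcp_rot: [3.141, 0.001, 0.202]
ft_force: [2.7, -6.1, 1.9]
opening: 0.227
grip_force: 30.0
```

Emit:
step_arm(increments=[{"slide":[0.0113,-0.0139,0],"roll":0},{"slide":[0.0149,-0.0179,0],"roll":0},{"slide":[0.0149,-0.0179,0],"roll":0}])

```text
t: 18.92
eef_pos: [520.6, -66.4, 162.7]
tcp_rot: [-3.141, 0.0, 0.202]
ft_force: [-2.0, 3.0, 6.8]
opening: 0.228
grip_force: 30.0
```

```bash
cat >> h.py <<'E'
def rep():
    s=state();p=s["eef_pos"];q=th_of(p);t=np.pi+YP+.95-q[0];u=np.array([np.cos(t),np.sin(t)]);f=s["ft_force"][:2]
    print("t",s["t"],"xyz",p.round(1),"th",round(q[0],3),"r",q[1].round(1),"rad",(f@u).round(1),"tan",(f@np.array([u[1],-u[0]])).round(1),"fz",s["ft_force"][2].round(1),s["opening"].round(3))
def axis(c):
    P=cloud(c)[c["z_map"]>0];y=np.array([-np.sin(YP),np.cos(YP)]);x=np.array([y[1],-y[0]]);o=np.array([639.6,0])
    return np.c_[(P[:,:2]-o)@x,(P[:,:2]-o)@y,P[:,2]]
E
python3 - <<'E'
from h import *
rep()
c=cam("top","t4.png")
print([(m["confidence"],atz(c,m["uv"],140)) for m in mark_of("top","dial")[:2]])
cv2.imwrite("pics/e.png",cv2.resize(c["color"][130:230,240:370,::-1],(780,600),interpolation=cv2.INTER_CUBIC))
E
```

```text
Traceback (most recent call last):
  File "h.py", line 45, in rep
    print("t",s["t"],"xyz",p.round(1),"th",round(q[0],3),"r",q[1].round(1),"rad",(f@u).round(1),"tan",(f@np.array([u[1],-u[0]])).round(1),"fz",s["ft_force"][2].round(1),s["opening"].round(3))
                                                                                                                                                                         ^^^^^^^^^^^^^^^^^^
AttributeError: 'float' object has no attribute 'round'
```

```bash
sed -i 's/,s\["opening"\].round(3))/)/' h.py
python3 - <<'E'
from h import *
rep()
a=cam("top","t4.png")["color"][130:230,240:370,::-1];b=cam("side","s4.png")["color"][110:260,280:440,::-1]
f=lambda i:cv2.resize(i,(400,400),interpolation=cv2.INTER_CUBIC)
cv2.imwrite("pics/e.png",np.hstack([f(a),f(b)]))
E
```

```text
t 18.925 xyz [520.6 -66.4 162.7] th 1.58 r 178.6 rad 3.3 tan 1.5 fz 6.8
```

View pics/e.png

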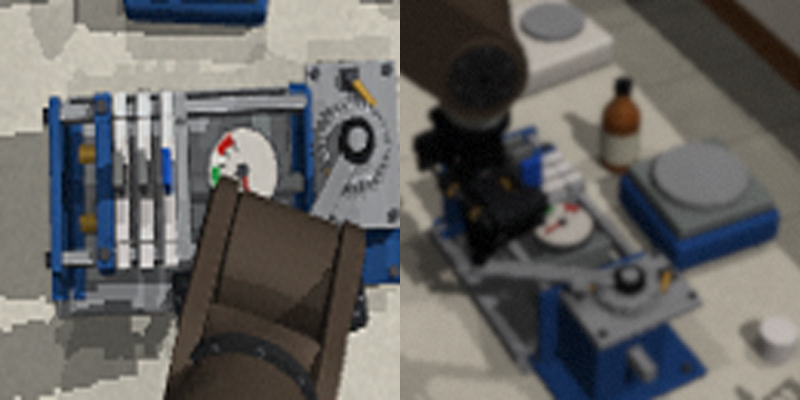

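Emit:
step_arm(increments=[{"slide":[-0.02,0.0252,0],"roll":0},{"slide":[-0.0365,0.0569,0],"roll":0},{"slide":[-0.0464,0.0913,0],"roll":0},{"slide":[-0.0493,0.1269,0],"roll":0},{"slide":[-0.045,0.1624,0],"roll":0}])

```text
t: 19.65
eef_pos: [509.7, -236.0, 162.8]
tcp_rot: [-3.142, -0.002, 0.201]
ft_force: [21.3, 13.9, -1.9]
opening: 0.227
grip_force: 30.0
```

Emit:
step_arm(increments=[{"slide":[0.0112,0.0339,0],"roll":0},{"slide":[0.029,0.065,0],"roll":0},{"slide":[0.0461,0.0856,0],"roll":0},{"slide":[0.0538,0.093,0],"roll":0},{"slide":[0.0538,0.093,0],"roll":0}])

```text
t: 20.27
eef_pos: [580.1, -314.5, 162.6]
tcp_rot: [-3.139, 0.001, 0.202]
ft_force: [-1.4, 8.2, 8.1]
opening: 0.225
grip_force: 30.0
```

Run:
```python
from h import *
rep()
a=cam("top","t5.png")["color"]
c=cam("top");q=axis(c)
m=(abs(q[:,0])<55)&(q[:,1]>-40)&(q[:,1]<115)&(q[:,2]>114)
print(np.histogram(q[m,1],bins=np.arange(-40,116,3)))
```

```text
t 20.275 xyz [ 580.1 -314.5  162.6] th -0.009 r 178.9 rad -6.3 tan 5.4 fz 8.1
(array([21, 22, 20, 20, 18, 19, 18, 18, 16, 14, 10,  4,  0,  0,  0,  0,  0,
        0,  6, 29, 32, 29, 31, 31, 39, 30, 28, 18,  8,  0,  0,  1, 40, 30,
       31, 30,  8,  0,  0,  0, 24, 42, 30, 33, 20,  2, 34, 29, 30, 26, 31]), array([-40, -37, -34, -31, -28, -25, -22, -19, -16, -13, -10,  -7,  -4,
        -1,   2,   5,   8,  11,  14,  17,  20,  23,  26,  29,  32,  35,
        38,  41,  44,  47,  50,  53,  56,  59,  62,  65,  68,  71,  74,
        77,  80,  83,  86,  89,  92,  95,  98, 101, 104, 107, 110, 113]))
```

Emit:
step_arm(increments=[{"slide":[-0.0138,-0.0141,0],"roll":0},{"slide":[-0.0299,-0.0355,0],"roll":0},{"slide":[-0.0426,-0.0591,0],"roll":0},{"slide":[-0.0517,-0.0844,0],"roll":0},{"slide":[-0.0569,-0.1107,0],"roll":0}])

```text
t: 21.0
eef_pos: [503.3, -218.3, 162.8]
tcp_rot: [3.139, -0.004, 0.201]
ft_force: [17.5, 1.0, -2.5]
opening: 0.226
grip_force: 30.0
```

Emit:
step_arm(increments=[{"slide":[-0.0012,-0.0268,0],"roll":0},{"slide":[0.0016,-0.0535,0],"roll":0},{"slide":[0.0084,-0.0794,0],"roll":0},{"slide":[0.019,-0.1041,0],"roll":0},{"slide":[0.0331,-0.1269,0],"roll":0}])

```text
t: 21.62
eef_pos: [509.8, -87.2, 162.7]
tcp_rot: [3.14, -0.001, 0.202]
ft_force: [6.3, -7.4, -0.7]
opening: 0.231
grip_force: 30.0
```

Emit:
step_arm(increments=[{"slide":[0.0113,-0.0139,0],"roll":0},{"slide":[0.0149,-0.0179,0],"roll":0},{"slide":[0.0149,-0.0179,0],"roll":0}])

```text
t: 22.0
eef_pos: [520.8, -66.4, 162.7]
tcp_rot: [3.141, -0.002, 0.202]
ft_force: [5.7, -2.3, 2.7]
opening: 0.227
grip_force: 30.0
```

Run:
```python
from h import *
rep()
```

```text
t 22.0 xyz [520.8 -66.4 162.7] th 1.581 r 178.3 rad -6.1 tan 1.1 fz 2.7
```

Emit:
step_arm(increments=[{"slide":[-0.02,0.0252,0],"roll":0},{"slide":[-0.0365,0.0569,0],"roll":0},{"slide":[-0.0464,0.0913,0],"roll":0},{"slide":[-0.0493,0.1269,0],"roll":0},{"slide":[-0.045,0.1624,0],"roll":0}])

```text
t: 22.62
eef_pos: [509.7, -235.0, 162.7]
tcp_rot: [-3.141, -0.004, 0.2]
ft_force: [26.8, 16.4, -3.5]
opening: 0.227
grip_force: 30.0
```

Emit:
step_arm(increments=[{"slide":[0.0112,0.0339,0],"roll":0},{"slide":[0.029,0.065,0],"roll":0},{"slide":[0.0461,0.0856,0],"roll":0},{"slide":[0.0538,0.093,0],"roll":0},{"slide":[0.0538,0.093,0],"roll":0}])

```text
t: 23.25
eef_pos: [579.9, -314.4, 162.7]
tcp_rot: [-3.14, -0.0, 0.202]
ft_force: [2.3, 2.5, 6.5]
opening: 0.225
grip_force: 30.0
```

```bash
cat >> h.py <<'E'
def needle(n):
    c=cam(n,f"n_{n}_{int(state()['t']*100)}.png");P=cloud(c);C=c["color"].astype(int)
    y=np.array([-np.sin(YP),np.cos(YP)]);x=np.array([y[1],-y[0]]);o=np.array([639.6,0])
    # intersect every pixel ray with z=140
    K=np.array(c["intrinsics"]);T=np.array(c["camera_from_world"]);v,u=np.mgrid[:400,:640]
    d=np.stack([(u-K[0,2])/K[0,0],-(v-K[1,2])/K[1,1],-np.ones_like(u)],-1)@T[:3,:3];cc=-T[:3,:3].T@T[:3,3]
    W=cc+d*((140-cc[2])/d[...,2])[...,None]
    a=(W[...,:2]-o)@x;b=(W[...,:2]-o)@y
    S=C.max(-1)-C.min(-1)
    near=(abs(a)<55)&(b>-130)&(b<15)
    white=near&(C.min(-1)>150)&(S<45)
    red=near&(C[...,0]-np.maximum(C[...,1],C[...,2])>45)
    grn=near&(C[...,1]-np.maximum(C[...,0],C[...,2])>25)
    return c,a,b,white,red,grn
E
python3 - <<'E'
from h import *
np.set_printoptions(precision=1,suppress=True)
rep()
for n in("top","side"):
    c,a,b,w,r,g=needle(n)
    print(n,w.sum(),r.sum(),g.sum())
    disc=w|r|g
    (cx,cy),(d1,d2),_=cv2.minAreaRect(np.c_[a[disc],b[disc]].astype(np.float32)) if disc.sum()>5 else ((0,0),(0,0),0)
    print("disc",cx,cy,d1,d2)
    print("green",a[g].mean()-cx,b[g].mean()-cy)
    print("red",np.c_[a[r]-cx,b[r]-cy].T)
    print([m["uv"] for m in mark_of(n,"dial")[:1]])
q=axis(cam("top"));m=(abs(q[:,0])<55)&(q[:,1]>20)&(q[:,1]<115)&(q[:,2]>114);print(np.histogram(q[m,1],bins=np.arange(20,116,3)))
a=cv2.imread("pics/"+sorted(__import__("os").listdir("pics"),key=lambda f:__import__("os").path.getmtime("pics/"+f))[-2]);
E
```

```text
t 23.25 xyz [ 579.9 -314.4  162.7] th -0.009 r 179.0 rad -3.3 tan -0.7 fz 6.5
top 297 29 16
disc 13.149696350097656 -57.74976348876953 144.00457763671875 82.98577117919922
green -16.640511145375402 66.81868763271754
red [[ 17.3  17.2  17.1  14.1  13.9  13.8  13.7  13.6  10.8  10.7  10.6  10.4
   10.3   7.6   7.4   7.3   7.2   4.1   3.9 -20.5 -20.7 -23.9 -24.  -27.4
  -27.5 -30.7 -30.9 -34.1 -37.6]
 [ 55.6  52.3  48.9  59.   55.7  52.4  49.1  45.8  62.5  59.2  55.8  52.5
   49.2  65.9  62.6  59.3  56.   62.7  59.4  37.2  33.8  37.3  34.   34.1
   30.8  34.3  30.9  34.4  31.2]]
[[314.0, 171.5]]
side 19 0 0
disc -11.367374420166016 -38.54242706298828 9.658711433410645 18.881059646606445
green nan nan
red []
[[339.7, 190.6]]
(array([ 0,  0,  0,  0,  0,  0, 26, 26, 29, 31, 29,  0, 39, 33, 31, 31, 16,
       38, 29, 30, 29, 20, 42, 32, 28, 20, 20, 31, 27, 30, 32]), array([ 20,  23,  26,  29,  32,  35,  38,  41,  44,  47,  50,  53,  56,
        59,  62,  65,  68,  71,  74,  77,  80,  83,  86,  89,  92,  95,
        98, 101, 104, 107, 110, 113]))<stdin>:10: RuntimeWarning: Mean of empty slice.
  ret = ret.dtype.type(ret / rcount)
```

```bash
cat >> h.py <<'E'
def gauge():
    c,a,b,w,r,g=needle("top")
    uv=mark_of("top","dial")
    p=atz(c,uv[0]["uv"],140)[:2] if uv else None
    y=np.array([-np.sin(YP),np.cos(YP)]);x=np.array([y[1],-y[0]]);o=np.array([639.6,0])
    ctr=np.array([(p-o)@x,(p-o)@y]);
    k=w&(np.hypot(a-ctr[0],b-ctr[1])<44)
    e=cv2.minEnclosingCircle(np.c_[a[k],b[k]].astype(np.float32)); print("mark",ctr.round(1),"circle",np.round(e[0],1),round(e[1],1),"white",k.sum())
    z0=np.pi+np.radians(13)  # zero mark direction in (a,b)
    for nm,cc in(("mark",ctr),("circ",np.array(e[0]))):
        d=np.c_[a[r]-cc[0],b[r]-cc[1]];rad=np.hypot(*d.T)
        ang=(z0-np.arctan2(d[:,1],d[:,0])+np.pi/2)%(2*np.pi)-np.pi/2
        i=(rad>7)&(rad<42);o_=np.argsort(ang[i])
        print(nm,"red (ang,rad):"," ".join(f"{t:.2f}/{q:.0f}" for t,q in zip(ang[i][o_],rad[i][o_])))
        d=np.c_[a[g]-cc[0],b[g]-cc[1]];rr=np.hypot(*d.T);ag=((z0-np.arctan2(d[:,1],d[:,0])+np.pi/2)%(2*np.pi)-np.pi/2)[rr<42];
        if len(ag): print("  green",ag.min().round(2),ag.mean().round(2),ag.max().round(2))
E
python3 - <<'E'
from h import *
gauge()
arc([.1,.2,.35,.5,.6],gp(-.01));
E
```

```text
mark [ -7.9 -16.6] circle [  0.9 -20. ] 36.1 white 244
mark red (ang,rad): -1.40/7 -0.95/8 -0.79/12 -0.61/9 -0.39/12 -0.31/19 -0.25/15 2.66/38 2.66/33 2.72/36 2.74/31 2.78/38 2.80/34 2.85/36 2.89/32 2.90/39 2.93/35 2.97/38 3.01/41 3.02/33 3.06/37 3.09/40 3.12/32 3.14/36 3.17/39 3.24/35
  green 1.61 1.96 2.28
circ red (ang,rad): -0.20/9 -0.20/17 -0.08/12 -0.02/26 -0.01/16 0.04/19 0.08/22 0.16/8 0.19/12 2.38/30 2.41/34 2.44/27 2.47/32 2.53/29 2.55/34 2.61/27 2.62/31 2.69/34 2.70/29 2.77/32 2.79/27 2.82/35 2.86/30 2.90/25 2.91/33 2.96/28 3.00/31 3.07/27
  green 1.36 1.65 1.91
0.1 [-0.0137648 -0.0140654 -0.       ]
0.2 [-0.0248702 -0.0280944 -0.       ]
0.35 [-0.0387676 -0.0510386 -0.       ]
0.5 [-0.0490801 -0.0758019 -0.       ]
0.6 [-0.0538457 -0.0930482 -0.       ]
```

Emit:
step_arm(increments=[{"slide":[-0.0138,-0.0141,0],"roll":0},{"slide":[-0.0249,-0.0281,0],"roll":0},{"slide":[-0.0388,-0.051,0],"roll":0},{"slide":[-0.0491,-0.0758,0],"roll":0},{"slide":[-0.0538,-0.093,0],"roll":0}])

```text
t: 24.22
eef_pos: [509.4, -234.1, 162.8]
tcp_rot: [3.14, -0.004, 0.202]
ft_force: [14.9, -0.7, -3.2]
opening: 0.226
grip_force: 30.0
```

Emit:
step_arm(increments=[{"slide":[0,0,0],"roll":0},{"slide":[0,0,0],"roll":0}])

```text
t: 24.48
eef_pos: [509.5, -234.2, 162.8]
tcp_rot: [3.141, -0.003, 0.202]
ft_force: [10.1, 2.5, 0.8]
opening: 0.229
grip_force: 30.0
```

Run:
```python
from h import *
rep();gauge()
arc([.7,.8,.9,1.,1.1],gp(.6));
```

```text
t 24.475 xyz [ 509.5 -234.2  162.8] th 0.599 r 178.2 rad -10.3 tan -1.9 fz 0.8
mark [ 1.9 -7.4] circle [  1.  -11.9] 36.0 white 266
mark red (ang,rad): -0.13/9 -0.03/13 0.23/9 0.24/12 0.24/15 0.25/19 0.25/22 0.25/26 0.37/29 0.38/26 0.40/22 2.41/27 2.49/25 2.51/29 2.58/22 2.59/27 2.67/29 2.68/24 2.76/27 2.79/22 2.83/30 2.87/25 2.93/28 2.98/31 2.99/24 3.04/27 3.08/30 3.12/23 3.16/26 3.19/29
  green 1.28 1.28 1.28
circ red (ang,rad): 0.35/11 0.38/8 0.43/25 0.46/22 0.49/19 0.53/29 0.54/15 0.56/26 0.60/23 0.62/12 0.75/9 2.35/32 2.41/29 2.44/33 2.48/26 2.50/31 2.57/28 2.58/33 2.66/30 2.66/26 2.73/33 2.74/28 2.81/31 2.84/26 2.86/34 2.90/29 2.95/32 2.95/25 3.01/28 3.05/31
  green 1.39 1.39 1.39
0.7 [-0.00302   -0.0176358 -0.       ]
0.8 [-0.0042644 -0.035485  -0.       ]
0.9 [-0.0037205 -0.0533693 -0.       ]
1.0 [-0.0013939 -0.07111   -0.       ]
1.1 [ 0.0026921 -0.0885297 -0.       ]
```

Emit:
step_arm(increments=[{"slide":[-0.003,-0.0176,0],"roll":0},{"slide":[-0.0043,-0.0355,0],"roll":0},{"slide":[-0.0037,-0.0534,0],"roll":0},{"slide":[-0.0014,-0.0711,0],"roll":0},{"slide":[0.0027,-0.0885,0],"roll":0}])

```text
t: 25.2
eef_pos: [494.3, -148.8, 162.8]
tcp_rot: [3.138, -0.002, 0.202]
ft_force: [8.1, -14.9, -2.7]
opening: 0.227
grip_force: 30.0
```

Emit:
step_arm(increments=[{"slide":[0,0,0],"roll":0},{"slide":[0,0,0],"roll":0}])

```text
t: 25.45
eef_pos: [494.3, -148.5, 162.8]
tcp_rot: [3.139, -0.002, 0.202]
ft_force: [5.2, -8.6, -1.1]
opening: 0.229
grip_force: 30.0
```

Run:
```python
from h import *
rep();gauge()
arc([1.15,1.2,1.25,1.3,1.35,1.4],gp(1.1));
```

```text
t 25.45 xyz [ 494.3 -148.5  162.8] th 1.092 r 178.1 rad -5.8 tan -8.2 fz -1.1
mark [-3.4 -3.9] circle [ -0.5 -10.8] 37.8 white 258
mark red (ang,rad): 1.58/13 1.63/17 1.84/13 1.84/10 2.71/31 2.78/33 2.83/36 2.86/32 2.92/34 2.96/37 2.96/30 3.00/33 3.04/36
circ red (ang,rad): 1.52/21 1.56/24 1.60/14 1.65/17 1.68/20 2.49/33 2.57/36 2.64/38 2.64/33 2.70/36 2.71/31 2.76/38 2.78/34 2.83/36
1.15 [ 0.0026908 -0.008535  -0.       ]
1.2 [ 0.0058047 -0.0169248 -0.       ]
1.25 [ 0.0093341 -0.0251485 -0.       ]
1.3 [ 0.0132701 -0.0331855 -0.       ]
1.35 [ 0.0176029 -0.0410158 -0.       ]
1.4 [ 0.0223216 -0.0486197 -0.       ]
```

Emit:
step_arm(increments=[{"slide":[0.0027,-0.0085,0],"roll":0},{"slide":[0.0058,-0.0169,0],"roll":0},{"slide":[0.0093,-0.0251,0],"roll":0},{"slide":[0.0133,-0.0332,0],"roll":0},{"slide":[0.0176,-0.041,0],"roll":0}])

```text
t: 26.18
eef_pos: [502.6, -105.7, 162.7]
tcp_rot: [3.138, -0.0, 0.202]
ft_force: [0.2, -18.7, 2.0]
opening: 0.23
grip_force: 30.0
```

Emit:
step_arm(increments=[{"slide":[0,0,0],"roll":0},{"slide":[0,0,0],"roll":0}])

```text
t: 26.42
eef_pos: [502.7, -105.4, 162.8]
tcp_rot: [3.139, -0.001, 0.202]
ft_force: [1.6, -14.1, 2.1]
opening: 0.226
grip_force: 30.0
```

Run:
```python
from h import *
rep();gauge()
arc([1.3,1.2,1.1,.95,.8],gp(1.35));arc([.6,.4,.2,.05,-.01],gp(.8));
```

```text
t 26.425 xyz [ 502.7 -105.4  162.8] th 1.339 r 178.2 rad -5.9 tan -12.9 fz 2.1
mark [ 2.1 -1.1] circle [ 0.8 -1.3] 35.7 white 247
mark red (ang,rad): 1.64/10 1.69/13 1.97/10 2.75/27 2.82/30 2.86/25 2.88/33 2.92/28 2.97/31
circ red (ang,rad): 1.77/10 1.78/14 2.09/11 2.77/28 2.84/31 2.87/27 2.89/34 2.93/30 2.98/33
1.3 [-0.0043328  0.0078303  0.       ]
1.2 [-0.0117981  0.024091   0.       ]
1.1 [-0.0176029  0.0410158  0.       ]
0.95 [-0.023074   0.0672767  0.       ]
0.8 [-0.0245594  0.0940604  0.       ]
0.6 [0.0042644 0.035485  0.       ]
0.4 [0.0154935 0.0694156 0.       ]
0.2 [0.0332398 0.1004388 0.       ]
0.05 [0.0504098 0.1210486 0.       ]
-0.01 [0.05811   0.1285332 0.       ]
```

Around 1.85 as predicted; ease off and swing back to rest.

Emit:
step_arm(increments=[{"slide":[-0.0043,0.0078,0],"roll":0},{"slide":[-0.0118,0.0241,0],"roll":0},{"slide":[-0.0176,0.041,0],"roll":0},{"slide":[-0.0231,0.0673,0],"roll":0},{"slide":[-0.0246,0.0941,0],"roll":0}])

```text
t: 27.15
eef_pos: [498.4, -201.3, 162.8]
tcp_rot: [3.141, -0.004, 0.201]
ft_force: [20.0, 7.8, -3.4]
opening: 0.228
grip_force: 30.0
```

Emit:
step_arm(increments=[{"slide":[0.0043,0.0355,0],"roll":0},{"slide":[0.0155,0.0694,0],"roll":0},{"slide":[0.0332,0.1004,0],"roll":0},{"slide":[0.0504,0.121,0],"roll":0},{"slide":[0.0581,0.1285,0],"roll":0}])

```text
t: 27.78
eef_pos: [580.3, -314.7, 162.6]
tcp_rot: [-3.139, -0.0, 0.201]
ft_force: [-18.2, 18.7, 13.0]
opening: 0.227
grip_force: 30.0
```

Run:
```python
from h import *
rep();gauge()
c=cam("top","t9.png");cv2.imwrite("pics/f.png",cv2.resize(c["color"][140:220,250:350,::-1],(750,600),interpolation=cv2.INTER_CUBIC))
```

```text
t 27.775 xyz [ 580.3 -314.7  162.6] th -0.011 r 178.9 rad -6.8 tan 25.2 fz 13.0
mark [ 7.7 -5.6] circle [ 11.7 -11.5] 39.7 white 216
mark red (ang,rad): 0.87/13 1.04/11 1.04/16 1.15/23 1.17/18 1.22/13 1.27/21 2.38/24 2.49/26 2.57/24 2.58/28 2.66/31 2.67/26 2.67/21 2.75/29 2.77/24 2.84/27
circ red (ang,rad): 0.98/20 1.09/23 1.11/18 1.16/30 1.18/25 1.22/21 1.26/28 2.14/28 2.25/29 2.30/26 2.35/31 2.36/23 2.41/28 2.44/32 2.48/25 2.50/30 2.58/27
```

View pics/f.png

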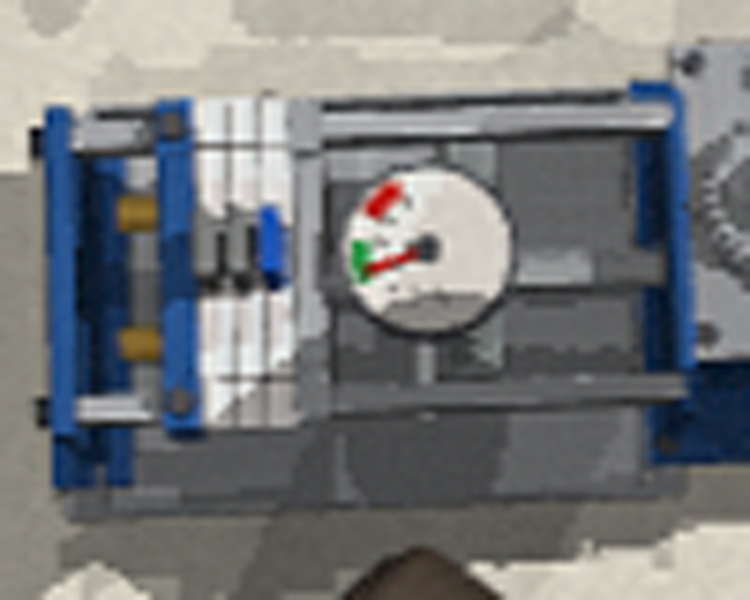

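Emit:
step_arm(increments=[{"slide":[-0.0015,-0.0015,0],"roll":0},{"slide":[-0.0015,-0.0015,0],"roll":0}])

```text
t: 28.18
eef_pos: [578.0, -313.2, 162.7]
tcp_rot: [-3.141, -0.001, 0.202]
ft_force: [3.9, 4.2, 5.6]
opening: 0.227
grip_force: 30.0
```

Emit:
step_arm(increments=[{"slide":[0,0,0],"roll":0},{"slide":[0,0,0],"roll":0},{"slide":[0,0,0],"roll":0},{"slide":[0,0,0],"roll":0}], fingers=0.6)

```text
t: 28.68
eef_pos: [577.9, -313.4, 162.4]
tcp_rot: [-3.141, 0.0, 0.202]
ft_force: [-1.1, 0.3, -1.0]
opening: 0.577
grip_force: 0.0
```

Emit:
step_arm(increments=[{"slide":[0,0,-0.03],"roll":0},{"slide":[0,0,-0.08],"roll":0},{"slide":[0,0,-0.12],"roll":0},{"slide":[-0.05,0,-0.14],"roll":0},{"slide":[-0.1,0,-0.14],"roll":0}])

```text
t: 29.3
eef_pos: [479.4, -333.6, 304.0]
tcp_rot: [3.139, -0.002, 0.203]
ft_force: [0.1, -0.2, 0.3]
opening: 0.599
grip_force: 0.0
```

Emit:
step_arm(increments=[{"slide":[-0.05,0.03,0],"roll":0},{"slide":[-0.05,0.03,0],"roll":0},{"slide":[-0.05,0.03,0],"roll":0}])

```text
t: 29.68
eef_pos: [437.3, -372.9, 302.6]
tcp_rot: [-3.141, -0.0, 0.202]
ft_force: [0.4, 0.5, 0.2]
opening: 0.603
grip_force: 0.0
```

Run:
```python
from h import *
np.set_printoptions(precision=2,suppress=True)
s=state();print(s["t"],s["eef_pos"],s["ft_force"])
cs={n:np.mean([ (c:=cam(n))["color"].astype(float) for _ in range(4)],0) for n in("top","side")}
for n in cs:
    c,a,b,w,r,g=needle(n);C=cs[n]
    y=np.array([-np.sin(YP),np.cos(YP)]);
    S=C[...,0]-np.maximum(C[...,1],C[...,2]);G=C[...,1]-np.maximum(C[...,0],C[...,2])
    near=(abs(a)<45)&(b>-60)&(b<50)
    disc=near&(C.min(-1)>110)&(np.ptp(C,axis=-1)<40)&(abs(a)<41)
    h=near&(C.max(-1)<95)
    # needle & sector pixels
    k=near&(S>25)
    print(n,"dark hub cand:",[f"{p:.0f},{q:.0f}" for p,q in zip(a[h],b[h]) if abs(p)<10 and abs(q+3)<15])
    for p,q,v in zip(a[k],b[k],S[k]): print(f"({p:.0f},{q:.0f}:{v:.0f})",end=" ")
    kg=near&(G>10);print("\ngreen",[f"({p:.0f},{q:.0f}:{v:.0f})" for p,q,v in zip(a[kg],b[kg],G[kg])])
c=cam("side","s9.png");cv2.imwrite("pics/g.png",np.hstack([cv2.resize(np.uint8(cs["top"])[155:200,285:330,::-1],(400,400),interpolation=cv2.INTER_CUBIC),cv2.resize(np.uint8(cs["side"])[130:230,290:390,::-1],(400,400),interpolation=cv2.INTER_CUBIC)]))
```

```text
29.675 [ 437.28 -372.85  302.64] [0.45 0.55 0.2 ]
top dark hub cand: ['4,2', '3,-1', '3,-4', '0,-1', '-0,-4', '-3,-1', '-3,-4']
(31,14:78) (31,11:78) (31,8:48) (28,18:87) (28,15:154) (28,11:155) (27,8:66) (25,21:68) (24,18:154) (24,15:147) (24,11:107) (24,8:56) (21,25:57) (21,21:156) (21,18:152) (21,15:108) (21,11:37) (18,25:42) (18,22:118) (18,18:124) (18,15:31) (14,18:32) (0,6:83) (0,2:56) (-3,16:80) (-3,12:94) (-3,9:144) (-3,6:100) (-3,2:55) (-6,22:92) (-6,19:155) (-6,16:121) (-6,12:52) (-9,23:39) (-9,19:26) 
green ['(5,29:74)', '(5,25:54)', '(4,22:30)', '(1,29:78)', '(1,25:68)', '(1,22:30)', '(-2,32:13)', '(-2,29:77)', '(-2,26:72)', '(-2,22:43)', '(-5,32:14)', '(-5,29:72)', '(-6,26:14)', '(-9,32:14)', '(-9,29:41)', '(-9,26:29)', '(-12,29:27)', '(-12,26:44)', '(-12,23:29)']
side dark hub cand: ['2,11', '5,9', '8,8', '-9,11', '-6,9', '-3,8', '-1,6', '2,5', '5,3', '8,2', '-9,5', '-6,3', '-3,2', '-0,0', '3,-1', '5,-3', '8,-4', '-8,-1', '-5,-3', '-3,-4', '6,-15', '9,-16', '1,-17']

green []
```

View pics/g.png

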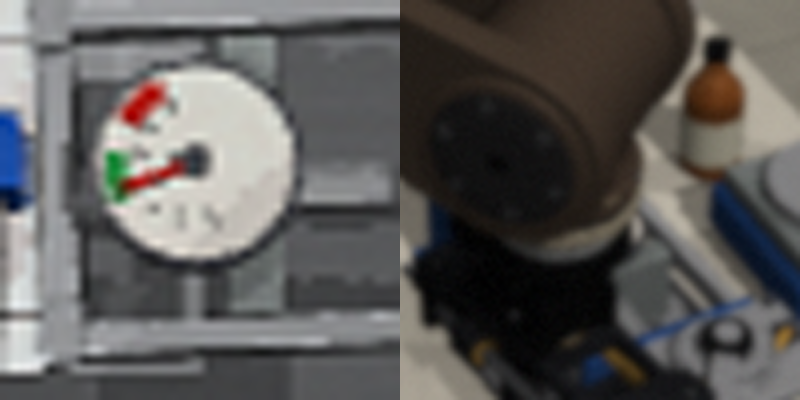

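```bash
python3 -c "
from h import *
print(env.job_done())"
```

```text
the job is handed in; nothing more can be done
None
```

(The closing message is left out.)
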